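# Raise the folded light baffle and lock it with its pin

## Task

First slide the slide box off the folded-down baffle panel so that it lies flat on the bench, without turning it over. Then swing the panel fully up against its post, put the thinner of the two loose lock pins through the panel and the post from the panel's side, and push it fully home until its handle meets the panel. Leave everything else on the bench where it is.

Things in the scene. Friction and masses are not known exactly. Their poses are not given: they have to be found in the camera images.
- stand: Fixed aluminium stand for a grey baffle panel, turned up to 0.25 rad. Axes: x away from the robot, y left, z up; origin at bench level under the hinge axis. Base plate 6 mm thick, x -120 to 100, y -85 to 85 mm. Behind the panel a black detector head, 76 mm high, at x 18 to 93, y 15 to 75 mm. The bench on the stand's +y side is free for the slide box.
- stand_hinge (a point): Middle of the panel's hinge axis, at stand (0, 0, 8 mm); the axis runs along the stand's y.
- stand_hole (a point): Point on the axis of the post's hole, where the raised panel's robot-side face stands: stand (0, -50, 108 mm), axes as the stand's. Raised panel at x 0 to 8 mm; aluminium post behind it at x 10 to 30 mm, 50 mm wide (y -75 to -25), 133 mm high. Both have a 17 mm hole, level along x on this axis when the panel is up.
- panel (a joint): Angle of the grey metal panel: 0 folded flat towards the robot (as at the start), 1.571 upright at its end stop. Stiff hinge (0.35 N m): the panel (0.3 kg) stays where it is left. 8 mm thick, 170 mm wide in y, from 10 to 130 mm off the hinge axis; folded, its top is 16 mm above the bench. Its hole is 100 mm from the hinge axis at stand y -50 mm.
- panel_bar (a point): Middle of the steel pull bar at the panel's free edge: round, 10 mm thick, 70 mm long along the stand's y, held by an arm at each end about 45 mm clear of the panel's edge, and turning easily between finger pads. Folded it is at stand (-180, 45, 24 mm), raised at (16, 45, 188 mm), moving on an arc about the hinge axis.
- slide_box: Cream closed plastic box for microscope slides, 90 x 70 x 30 mm (x, y, z), about 0.15 kg, lying flat on the folded panel at the start, long side roughly along the stand's x. Origin: centre of its underside; z up.
- pin: The thinner lock pin, lying on the bench, 0.12 kg. Round steel shaft 14 mm thick, 85 mm long along +x, its last 15 mm tapering to 6 mm; at -x a flat aluminium tab handle 45 mm long, 36 wide (y), 14 thick (z). Origin: on its underside below the shoulder where handle and shaft meet, 7 mm below the axis. +x points away from the robot within 0.4 rad.
- pin_shoulder (a point): On the pin's axis at the shoulder (the handle's front face). Axes as the pin's.
- pin_tip (a point): On the pin's axis at the nose, 85 mm from the shoulder. Axes as the pin's.
- thick_pin: The wrong pin: same shape and lengths, but 24 mm thick shaft and handle; it does not fit the holes. Lies on the bench beside the other; which is left and which is right varies. Origin: on its underside below the shoulder.
- bottle: White bottle, 60 mm across, 130 mm high, standing; origin: centre of its base. Leave alone.
- jar: Amber jar with black lid, 56 mm across, 70 mm high, standing; origin: centre of its base. Leave alone.
- dish: Clear closed round dish, 90 mm across, 16 mm high; origin: centre of its base. Leave alone.
- objective: Steel microscope objective standing on its end, 34 mm across, 50 mm high; origin: centre of its base. Leave alone.
- counter: White tally counter, 85 x 50 x 22 mm, lying; origin: centre of its base. Leave alone.
- pipette_aid: Cream pipette aid with orange nose, 205 mm long, 28 mm wide, lying; origin: under the middle of its body. Leave alone.
Things that resemble listed ones, but are neither listed nor needed, are in the scene too. What is shaped like the slide_box but brown or purple is not meant.

How it is judged:
By the outcome, as a careful person would: the job done as asked, in the order asked, and still so for the second after the job is handed in, with the robot touching nothing.
It also fails if it takes over 72 s, if anything falls off the work surface, if the arm or the gripper's body presses on something with over 40 N, if the wrist force passes 120 N, or if a joint passes its speed limit or range.

## Robot

A 6-joint arm with a two-finger parallel gripper is mounted at the origin on the work surface. World frame = base frame: x ahead of the robot, y to its left, z up, the work surface at z = 0. Lengths are in m, angles in rad, forces in N, time in s.
With the tool pointing down it reaches from about 0.25 to 0.775 m from the base axis. Payload 4 kg.
Tool frame: the origin (TCP) lies midway between the tips of the shut fingers; the grasp point (between the pads) lies 19 mm behind it; z points along the fingers, y is the line along which they close (so a half turn about z gives the same grasp; the last joint's range is limited). The gripper opens to 94 mm and grips with 3 to 60 N. Pads are 16 mm wide; open, the fingers measure 119 mm over their backs; the gripper's body (75 mm by 177 mm) begins 78 mm behind the grasp point.
Start: joints at [-1.388, 0.087, 1.371, -0, 1.684, -0.103], TCP at [0.155, -0.528, 0.206] pointing down, gripper open.
Joint ranges: [-3.1, 3.1], [-0.76, 2.03], [0.27, 2.55], [-1.08, 4.22], [0.17, 2.65], [-2.57, 2.57]. Speed limits (rad/s): [2.79, 2.79, 3.14, 3.14, 3.14, 3.14].

## Interface

Orientations are given as [roll, pitch, yaw] about the fixed x, y, z axes, in that order (R = Rz(yaw) Ry(pitch) Rx(roll)).
In Python, from bench import sensors, eyes, job gives the robot as it stands.
- The arm moves only by the tool arm_command, never from a script. Its argument "series" is a list of rows, each a list of 7 numbers: the opening, from 0 (shut) to 1 (fully open), then the shift along the tool's x, y, z in cm, then the turn, a rotation vector about the tool's x, y, z in rad. In form: [[fingers, dx, dy, dz, wx, wy, wz], ...]. A call has 1 to 20 rows; each row shifts and turns the commanded pose from where the row before left it, along the tool's axes as they then stand; what a row does not reach is not made up. A row lasts 1/10 s, in which the tool goes at most 50 mm and 8.59 degrees, less where a joint would pass 70% of its speed; a pose out of reach is approached as far as the arm can. A call with a gripper value outside its range is refused whole. The fingers move at their own pace and stop on an object; the grip force is fixed at half the most. Time passes only in rows, so rows that do not move let the fingers close. It gives the time, the measured TCP pose, the force and the opening at its end, in the units of the state.
- sensors.get_obs(): the state, without advancing time (a new reading comes with each control period).
- eyes.snapshot(name): name is "scene" or "top"; returns the picture (400x640x3 uint8, blue, green, red); there is no depth.
- eyes.get_calibration(name): a dict with "mtx" (3x3 intrinsics, pixels), "k1" (the pictures are not rectified: a ray, as slopes to the right and down, at radius r is drawn at 1 + k1 r^2 times it, then the intrinsics apply), "R" (3x3) and "t" (3): a world point X has camera coordinates R X + t. Camera axes: x right, y down, z forward; pixel columns grow to the right and rows downward; lengths in m; the calibration is good to about 2 mm. A picture is of the moment at which its call begins. get_calibration takes no time and is no camera call.
- job.close_job(): hands the job in, once; it reports no verdict.
The state is a dict: "time": time; "joint_positions": joint angles; "qvel": joint speeds; "joint_torque": joint torques, N m; "tool_pos": TCP position; "ee_rot": TCP orientation; "wrist_force": force on the tool from outside, world axes, zero at the start; "wrist_torque": the same for the moment, N m; "width": finger opening in m.
Only numpy, scipy, OpenCV 4.12 (cv2) and the standard library are available. Lean on these libraries where they do the work, as an engineer would, in place of code of your own. Each camera call takes 0.05 s, during which the arm holds its last target. There are 200 camera calls.

## Working session

There is one attempt and no reset: what is moved stays moved. The work goes in short steps, Python scripts to look and compute and a tool call to move; the robot and the scene stay as the last step left them, time stands still between calls to the robot, and variables do not carry over. Pictures are saved under pics/ and viewed, on a budget of 10 in all, crops included, one or two more only if the job needs it, and the job is handed in when it is done.

Besides the shell and the picture viewer there is one more tool, called after "Emit:" by a JSON object that holds its "name" and its "arguments", one argument or row to a line. arm_command: Moves the arm, as the interface text tells. Its arguments: {"type":"object","properties":{"series":{"type":"array","items":{"type":"array","items":{"type":"number"}}}},"required":["series"]}

```bash
ls; mkdir -p pics
python3 - <<'E'
from bench import sensors, eyes
import cv2
o=sensors.get_obs(); print(o)
for n in("scene","top"):
    im=eyes.snapshot(n); cv2.imwrite(f"pics/{n}0.png",im)
    c=eyes.get_calibration(n); print(n,c)
E
```

```text
pics
{'time': 0.0, 'joint_positions': array([-1.38810101e+00,  8.79600392e-02,  1.37223575e+00, -1.64158781e-05,
        1.68360904e+00, -1.03114052e-01]), 'qvel': array([ 0.00054123, -0.0011398 ,  0.00140061, -0.00059001,  0.00147323,
        0.000358  ]), 'joint_torque': array([ 4.74634380e-04, -3.40175629e+01, -3.02431190e+01,  7.16476841e-02,
        3.30597663e-02, -1.65199740e-04]), 'tool_pos': array([ 0.15494609, -0.52715084,  0.20431083]), 'ee_rot': array([-3.13939055e+00, -2.11472995e-04,  2.85807310e-01]), 'wrist_force': array([0.20687266, 0.40515249, 0.15342899]), 'wrist_torque': array([0.00161738, 0.00324514, 0.03960308]), 'width': 0.09420285176069444}
scene {'mtx': array([[500.1342805 ,   0.        , 317.14427856],
       [  0.        , 500.1342805 , 192.56497504],
       [  0.        ,   0.        ,   1.        ]]), 'k1': 0.011305344223937305, 'R': array([[-0.42755849,  0.90397262, -0.0052187 ],
       [ 0.76449526,  0.35849595, -0.53574962],
       [-0.48243211, -0.23305397, -0.84436077]]), 't': array([ 0.24351261, -0.31235169,  1.58343623])}
top {'mtx': array([[412.88926078,   0.        , 321.56886546],
       [  0.        , 412.88926078, 201.93532555],
       [  0.        ,   0.        ,   1.        ]]), 'k1': -0.0374403969219045, 'R': array([[-0.02917821, -0.99957287,  0.00164764],
       [-0.99144175,  0.02873095, -0.12734912],
       [ 0.12724739, -0.00534936, -0.99185659]]), 't': array([-0.04412198,  0.5177439 ,  1.18982972])}
```

Run:
```python
import cv2
a=cv2.imread("pics/top0.png")[:, :];cv2.imwrite("pics/top0b.png",cv2.resize(a,(800,500),interpolation=cv2.INTER_CUBIC))
a=cv2.imread("pics/scene0.png")[:, :];cv2.imwrite("pics/scene0b.png",cv2.resize(a,(800,500),interpolation=cv2.INTER_CUBIC))
```

```text
(no output)
```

View pics/top0b.png

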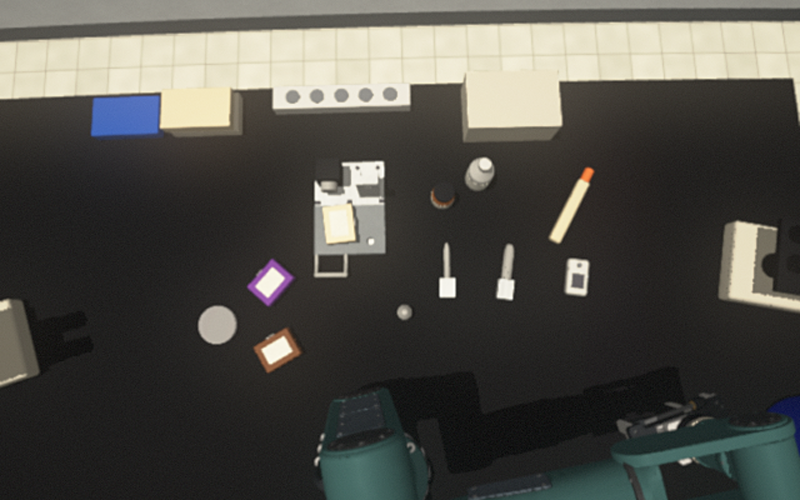

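View pics/scene0b.png

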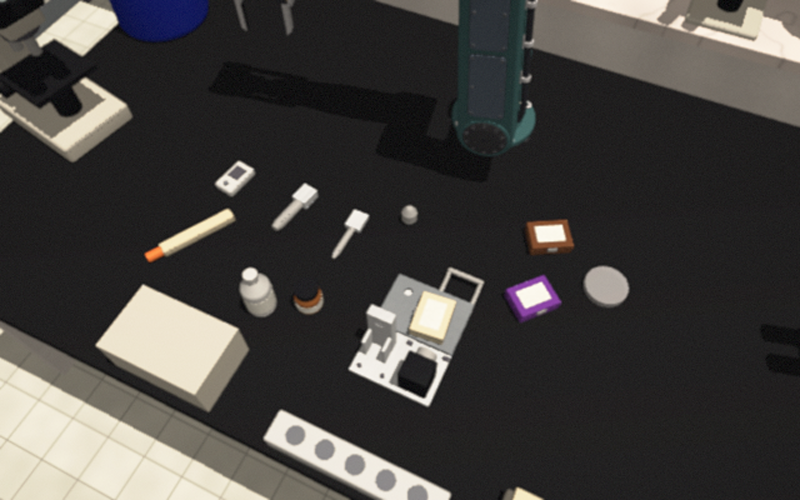

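The overview shows the stand at about (350,210) in the 1.25x top view, with the bar at its lower left. The box is on the panel at (340,223). The thin pin is at (447,270) and the thick pin at (507,270), with the objective at (404,312). Next I'll look at enlarged crops.

Run:
```python
import cv2
a=cv2.imread("pics/top0.png")[120:250,235:425];cv2.imwrite("pics/top0c.png",cv2.resize(a,None,fx=4.2,fy=4.2,interpolation=cv2.INTER_CUBIC))
a=cv2.imread("pics/scene0.png")[135:330,210:400];cv2.imwrite("pics/scene0c.png",cv2.resize(a,None,fx=3,fy=3,interpolation=cv2.INTER_CUBIC))
```

```text
(no output)
```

View pics/top0c.png

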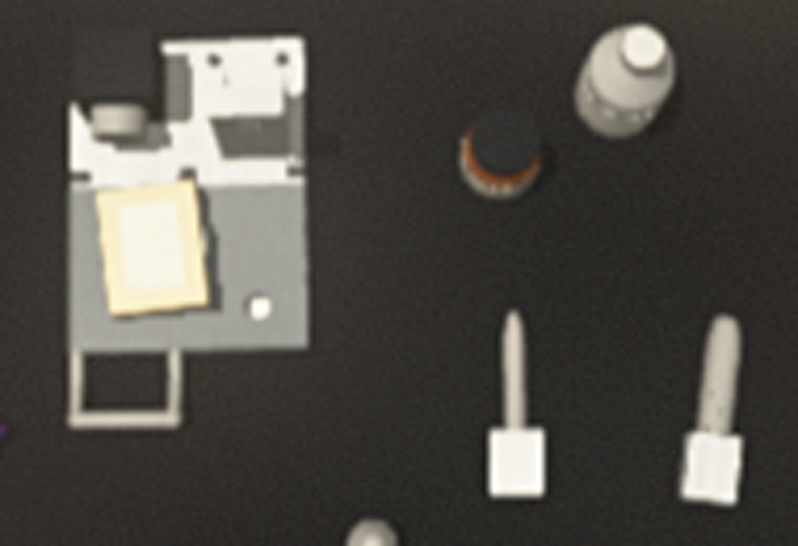

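View pics/scene0c.png

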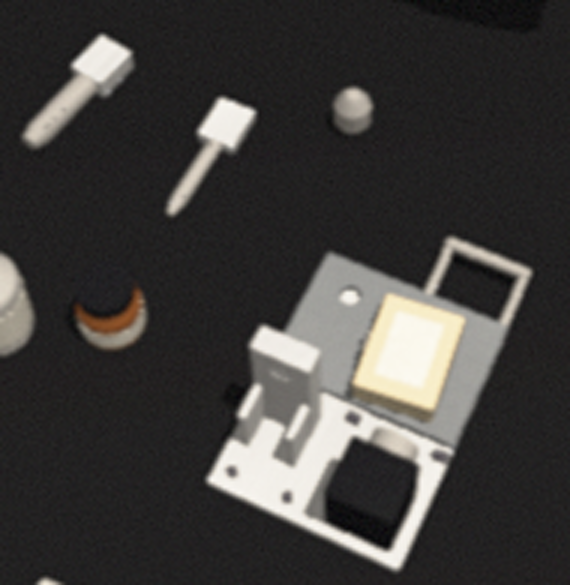

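Top crop: the panel corners, hole (260,308), bar (69–182,420), box top corners, and thin pin (tip 513,312; handle 488–545 × 429–496) are all clear. The scene crop shows the same features. I'll fit the poses from both.

```bash
cat > h.py <<'E'
import numpy as np, cv2
from scipy.optimize import least_squares
from bench import sensors, eyes
CAL={n:eyes.get_calibration(n) for n in("scene","top")}
def proj(n,X):
    c=CAL[n]; p=np.atleast_2d(X)@np.array(c["R"]).T+c["t"]; s=p[:,:2]/p[:,2:]
    s=s*(1+c["k1"]*(s**2).sum(1,keepdims=True)); return s*[c["mtx"][0,0],c["mtx"][1,1]]+[c["mtx"][0,2],c["mtx"][1,2]]
def crop(uv,off,s): return (np.array(uv,float)+.5)/s-.5+off
def place(q,P):
    c,s=np.cos(q[2]),np.sin(q[2]); P=np.atleast_2d(P)
    return np.c_[q[0]+c*P[:,0]-s*P[:,1], q[1]+s*P[:,0]+c*P[:,1], P[:,2]]
def fit(obs,q0):
    f=lambda q:np.concatenate([(proj(n,place(q,P))-uv).ravel() for n,P,uv in obs])
    r=least_squares(f,q0,loss="soft_l1",f_scale=1.); 
    return r.x,[np.round(proj(n,place(r.x,P))-uv,1).tolist() for n,P,uv in obs]
E
python3 - <<'E'
from h import *
T=lambda l:crop(l,[235,120],4.2); S=lambda l:crop(l,[210,135],3)
m=lambda l:np.array(l)/1e3
q,r=fit([("top",m([[-130,-85,16],[-130,85,16],[-10,-85,16],[-10,85,16],[-100,-50,16],[-180,10,29],[-180,80,29]]),T([[308,347],[69,352],[306,184],[69,187],[260,308],[180,420],[71,420]])),
 ("scene",m([[-130,-85,16],[-100,-50,16],[-180,10,29],[-180,80,29]]),S([[330,253],[349,296],[450,240],[530,272]]))],[.55,.1,0])
print("stand",q,r)
st=q
def loc(q,P): 
    d=np.array(P[:2])-q[:2]; c,s=np.cos(q[2]),np.sin(q[2]); return c*d[0]+s*d[1],-s*d[0]+c*d[1]
q,r=fit([("top",m([[45,35,46],[45,-35,46],[-45,-35,46],[-45,35,46]]),T([[97,194],[193,181],[209,304],[112,317]])),
 ("scene",m([[-45,-35,46],[-45,35,46]]),S([[390,293],[465,317]]))],[.5,.15,0])
print("box",q,r,loc(st,q))
for t,half in(("pin",14),):
  q,r=fit([("top",m([[0,18,14],[0,-18,14],[-45,-18,14],[-45,18,14],[85,0,7]]),T([[489,429],[543,429],[545,496],[488,496],[513,312]])),
   ("scene",m([[-45,-18,14],[-45,18,14],[0,18,14],[0,-18,14],[85,0,7]]),S([[225,98],[255,115],[232,150],[199,128],[172,211]]))],[.45,-.1,0])
  print("pin",q,r,loc(st,q))
E
```

```text
stand [ 0.64920667  0.06591032 -0.00977134] [[[-0.2, 0.1], [0.2, -0.0], [-0.3, -0.2], [0.3, 0.2], [-0.5, -0.3], [-1.7, -0.4], [0.6, 0.0]], [[-0.4, -0.4], [0.4, -0.6], [0.4, 0.3], [-1.4, -0.3]]]
box [0.58836083 0.08898479 0.09735971] [[[-0.4, -0.5], [0.2, -0.4], [-0.1, 0.1], [-0.7, -0.0]], [[-1.1, -0.7], [0.4, -0.5]]] (np.float64(-0.0610683969301259), np.float64(0.02247883910465221))
pin [ 0.45445328 -0.1639033  -0.03939619] [[[0.1, 0.4], [-0.7, 0.5], [-1.2, -0.4], [0.3, -0.5], [0.2, 0.5]], [[-0.8, -0.2], [0.4, -1.0], [0.2, -0.8], [-0.1, 1.5], [-0.9, 1.0]]] (np.float64(-0.19249853337195647), np.float64(-0.2317056149644164))
```

```bash
cat >> h.py <<'E'
from scipy.spatial.transform import Rotation as Ro
STAND=np.array([0.6492,0.0659,-0.0098]); PIN=np.array([.4545,-.1639,-.0394]); BOX=np.array([.5884,.089,.0974])
def tool(yaw,tilt=0.): # tool down, x along yaw; tilt leans the fingers forward
    return Ro.from_euler("z",yaw)*Ro.from_euler("y",-tilt)*Ro.from_euler("x",np.pi)
def plan(pos,rot,label="",cur=None):
    if cur is None:
        o=sensors.get_obs(); cur=(o["tool_pos"],Ro.from_euler("xyz",o["ee_rot"]))
    rv=(cur[1].inv()*rot).as_rotvec(); d=rot.inv().apply(np.array(pos)-cur[0])*100
    print(label,"turn",rv.round(3),"then shift cm",d.round(2),"len",np.linalg.norm(d).round(1)); return (np.array(pos),rot)
E
python3 - <<'E'
from h import *
r=tool(BOX[2]); c=plan([BOX[0],BOX[1],.14],r,"above box"); c=plan([BOX[0],BOX[1],.022],r,"down",c)
g=place(STAND,[-.040,.178,.04])[0]; s=place(STAND,[-.061,.1,.03])[0];print(g)
c=plan([g[0],g[1],.026],r,"across",c)
E
```

```text
above box turn [-0.002  0.     0.188] then shift cm [ 49.13 -57.11   6.44] len 75.6
down turn [0. 0. 0.] then shift cm [ 0.  -0.  11.8] len 11.8
[0.61094629 0.24428345 0.04      ]
across turn [0. 0. 0.] then shift cm [  3.75 -15.24  -0.4 ] len 15.7
```

Emit:
{"name": "arm_command", "arguments": {
  "series": [
    [1, 0, 0, 0, 0, 0, 0.094],
    [1, 0, 0, 0, 0, 0, 0.094],
    [1, 2.73, -3.17, 0.2, 0, 0, 0],
    [1, 2.73, -3.17, 0.2, 0, 0, 0],
    [1, 2.73, -3.17, 0.2, 0, 0, 0],
    [1, 2.73, -3.17, 0.2, 0, 0, 0],
    [1, 2.73, -3.17, 0.2, 0, 0, 0],
    [1, 2.73, -3.17, 0.2, 0, 0, 0],
    [1, 2.73, -3.17, 0.2, 0, 0, 0],
    [1, 2.73, -3.17, 0.2, 0, 0, 0],
    [1, 2.73, -3.17, 0.2, 0, 0, 0],
    [1, 2.73, -3.17, 0.2, 0, 0, 0],
    [1, 2.73, -3.17, 0.2, 0, 0, 0],
    [1, 2.73, -3.17, 0.2, 0, 0, 0],
    [1, 2.73, -3.17, 0.2, 0, 0, 0],
    [1, 2.73, -3.17, 0.2, 0, 0, 0],
    [1, 2.73, -3.17, 0.2, 0, 0, 0],
    [1, 2.73, -3.17, 0.2, 0, 0, 0],
    [1, 0, 0, 0.5, 0, 0, 0],
    [1, 0, 0, 0, 0, 0, 0]
  ]
}}

```text
time: 2.1
tool_pos: [0.5394, 0.0203, 0.1667]
ee_rot: [3.142, 0.004, 0.1]
wrist_force: [-0.4, -0.7, -0.7]
width: 0.0936
```

Run:
```python
from h import *
r=tool(BOX[2]); c=plan([BOX[0],BOX[1],.022],r,"box")
```

```text
box turn [0.    0.004 0.002] then shift cm [ 5.54 -6.36 14.47] len 16.7
```

Emit:
{"name": "arm_command", "arguments": {
  "series": [
    [1, 2.8, -3.2, 0, 0, 0.004, 0.002],
    [1, 2.75, -3.16, 0, 0, 0, 0],
    [1, 0, 0, 3, 0, 0, 0],
    [1, 0, 0, 3, 0, 0, 0],
    [1, 0, 0, 3, 0, 0, 0],
    [1, 0, 0, 3, 0, 0, 0],
    [1, 0, 0, 1.5, 0, 0, 0],
    [1, 0, 0, 0.7, 0, 0, 0],
    [1, 0, 0, 0, 0, 0, 0],
    [1, 0, 0, 0, 0, 0, 0]
  ]
}}

```text
time: 3.1
tool_pos: [0.5911, 0.0881, 0.0283]
ee_rot: [3.141, -0.007, 0.095]
wrist_force: [0.1, 0.1, -1.3]
width: 0.0938
```

Emit:
{"name": "arm_command", "arguments": {
  "series": [
    [0.5, 0, 0, 0, 0, 0, 0],
    [0.5, 0, 0, 0, 0, 0, 0],
    [0.5, 0, 0, 0, 0, 0, 0],
    [0.5, 0, 0, 0, 0, 0, 0],
    [0.5, 0, 0, 0, 0, 0, 0]
  ]
}}

```text
time: 3.6
tool_pos: [0.5903, 0.0886, 0.0273]
ee_rot: [3.142, -0.005, 0.096]
wrist_force: [-0.4, 0.8, 2.5]
width: 0.0703
```

Emit:
{"name": "arm_command", "arguments": {
  "series": [
    [0.5, 0, 0, -0.25, 0, 0, 0],
    [0.5, 0, -1, 0, 0, 0, 0],
    [0.5, 0.4, -2, 0, 0, 0, 0],
    [0.5, 0.4, -2, 0, 0, 0, 0],
    [0.5, 0.4, -2, 0, 0, 0, 0],
    [0.5, 0.5, -2, 0, 0, 0, 0],
    [0.5, 0.5, -2, 0, 0, 0, 0],
    [0.5, 0.5, -2, 0, 0, 0, 0],
    [0.5, 0.5, -1.5, 0, 0, 0, 0],
    [0.5, 0.3, -0.9, 0, 0, 0, 0],
    [0.5, 0, 0, 0, 0, 0, 0],
    [0.5, 0, 0, 0.6, 0, 0, 0],
    [0.5, 0, 0, 0.6, 0, 0, 0],
    [0.5, 0, 0, 0.4, 0, 0, 0],
    [0.5, 0, 0, 0, 0, 0, 0],
    [0.5, 0, 0, 0, 0, 0, 0]
  ]
}}

```text
time: 5.2
tool_pos: [0.61, 0.2446, 0.013]
ee_rot: [3.141, -0.003, 0.095]
wrist_force: [0.3, 0.0, -1.6]
width: 0.0701
```

Emit:
{"name": "arm_command", "arguments": {
  "series": [
    [0.5, 0, 0, 0.15, 0, 0, 0],
    [0.5, 0, 0, 0, 0, 0, 0],
    [1, 0, 0, 0, 0, 0, 0],
    [1, 0, 0, 0, 0, 0, 0],
    [1, 0, 0, 0, 0, 0, 0],
    [1, 0, 0, -2, 0, 0, 0],
    [1, 0, 0, -4, 0, 0, 0],
    [1, 0, 0, -4, 0, 0, 0],
    [1, 0, 0, 0, 0, 0, 0]
  ]
}}

```text
time: 6.1
tool_pos: [0.6139, 0.2464, 0.1206]
ee_rot: [-3.139, -0.019, 0.096]
wrist_force: [1.6, -0.8, 1.3]
width: 0.0939
```

Run:
```python
from h import *
r=tool(STAND[2]+np.pi/2); b=place(STAND,[-.180,.045,.024])[0]; print(b)
c=plan([b[0],b[1],.10],r,"above bar"); c=plan([b[0],b[1],.008],r,"down",c)
c=plan(place(STAND,[.016,.045,.172])[0],r,"up",c)
```

```text
[0.46964964 0.11266181 0.024     ]
above bar turn [ 0.011 -0.017 -1.465] then shift cm [-13.52 -14.29   2.06] len 19.8
down turn [0. 0. 0.] then shift cm [ 0.  -0.   9.2] len 9.2
up turn [0. 0. 0.] then shift cm [  0.   19.6 -16.4] len 25.6
```

Emit:
{"name": "arm_command", "arguments": {
  "series": [
    [0.5, 0, 0, 0, 0, 0, -0.146],
    [0.5, 0, 0, 0, 0, 0, -0.146],
    [0.5, 0, 0, 0, 0, 0, -0.146],
    [0.5, 0, 0, 0, 0, 0, -0.146],
    [0.5, 0, 0, 0, 0, 0, -0.146],
    [0.5, 0, 0, 0, 0, 0, -0.147],
    [0.5, 0, 0, 0, 0, 0, -0.147],
    [0.5, 0, 0, 0, 0, 0, -0.147],
    [0.5, 0, 0, 0, 0, 0, -0.147],
    [0.5, 0, 0, 0, 0, 0, -0.147],
    [0.5, -2.7, -2.8, 0.4, 0, 0, 0],
    [0.5, -2.7, -2.8, 0.4, 0, 0, 0],
    [0.5, -2.7, -2.8, 0.4, 0, 0, 0],
    [0.5, -2.7, -2.8, 0.4, 0, 0, 0],
    [0.5, -2.7, -2.8, 0.4, 0, 0, 0],
    [0.5, 0, 0, 0, 0, 0, 0],
    [0.5, 0, 0, 0, 0, 0, 0]
  ]
}}

```text
time: 7.8
tool_pos: [0.4684, 0.1113, 0.0912]
ee_rot: [3.137, -0.001, 1.56]
wrist_force: [-0.4, 0.4, -0.0]
width: 0.0469
```

Run:
```python
from h import *
r=tool(STAND[2]+np.pi/2); b=place(STAND,[-.180,.045,.024])[0]
c=plan([b[0],b[1],.008],r,"bar")
```

```text
bar turn [ 0.005 -0.001 -0.001] then shift cm [0.14 0.13 8.32] len 8.3
```

Emit:
{"name": "arm_command", "arguments": {
  "series": [
    [0.5, 0.14, 0.13, 2, 0, 0, 0],
    [0.5, 0, 0, 2, 0, 0, 0],
    [0.5, 0, 0, 2, 0, 0, 0],
    [0.5, 0, 0, 1.6, 0, 0, 0],
    [0.5, 0, 0, 0.6, 0, 0, 0],
    [0.5, 0, 0, 0, 0, 0, 0],
    [0, 0, 0, 0, 0, 0, 0],
    [0, 0, 0, 0, 0, 0, 0],
    [0, 0, 0, 0, 0, 0, 0],
    [0, 0, 0, 0, 0, 0, 0],
    [0, 0, 0, 0, 0, 0, 0],
    [0, 0, 0, 0, 0, 0, 0]
  ]
}}

```text
time: 9.0
tool_pos: [0.4693, 0.1129, 0.0094]
ee_rot: [3.139, -0.0, 1.561]
wrist_force: [-4.1, 0.3, 4.1]
width: 0.0094
```

Run:
```python
from h import *
import numpy as np
# bar arc: rel to hinge(0,8): start (-180,16); end (16,180)
r=np.hypot(180,16); a0=np.arctan2(16,180); a=np.linspace(0,np.pi/2,17)
p=np.c_[-r*np.cos(a0+a),r*np.sin(a0+a)]; d=np.diff(p,axis=0)/10
print(np.c_[d[:,0],-d[:,1]].round(2).tolist())
```

```text
[[0.24, -1.76], [0.41, -1.72], [0.58, -1.68], [0.74, -1.61], [0.9, -1.53], [1.04, -1.43], [1.18, -1.33], [1.3, -1.2], [1.41, -1.07], [1.51, -0.93], [1.6, -0.77], [1.66, -0.61], [1.72, -0.45], [1.75, -0.28], [1.77, -0.1], [1.77, 0.07]]
```

Emit:
{"name": "arm_command", "arguments": {
  "series": [
    [0, 0, 0.12, -0.88, 0, 0, 0],
    [0, 0, 0.12, -0.88, 0, 0, 0],
    [0, 0, 0.41, -1.72, 0, 0, 0],
    [0, 0, 0.58, -1.68, 0, 0, 0],
    [0, 0, 0.74, -1.61, 0, 0, 0],
    [0, 0, 0.9, -1.53, 0, 0, 0],
    [0, 0, 1.04, -1.43, 0, 0, 0],
    [0, 0, 1.18, -1.33, 0, 0, 0],
    [0, 0, 1.3, -1.2, 0, 0, 0],
    [0, 0, 1.41, -1.07, 0, 0, 0],
    [0, 0, 1.51, -0.93, 0, 0, 0],
    [0, 0, 1.6, -0.77, 0, 0, 0],
    [0, 0, 1.66, -0.61, 0, 0, 0],
    [0, 0, 1.72, -0.45, 0, 0, 0],
    [0, 0, 1.75, -0.28, 0, 0, 0],
    [0, 0, 0, 0, 0, 0, 0]
  ]
}}

```text
time: 10.6
tool_pos: [0.6326, 0.1114, 0.1769]
ee_rot: [3.131, -0.001, 1.561]
wrist_force: [1.1, 0.4, 3.5]
width: 0.0091
```

Emit:
{"name": "arm_command", "arguments": {
  "series": [
    [0, 0, 0.9, -0.05, 0, 0, 0],
    [0, 0, 0.9, 0, 0, 0, 0],
    [0, 0, 0.9, 0.04, 0, 0, 0],
    [0, 0, 0.7, 0.04, 0, 0, 0],
    [0, 0, 0, 0, 0, 0, 0],
    [0, 0, 0, 0, 0, 0, 0]
  ]
}}

```text
time: 11.2
tool_pos: [0.6654, 0.1113, 0.1762]
ee_rot: [3.132, -0.001, 1.561]
wrist_force: [0.5, 1.0, 5.0]
width: 0.0089
```

Emit:
{"name": "arm_command", "arguments": {
  "series": [
    [0, 0, 0.3, 0.05, 0, 0, 0],
    [0, 0, 0.3, 0.05, 0, 0, 0],
    [0, 0, 0, 0, 0, 0, 0],
    [0, 0, 0, 0, 0, 0, 0]
  ]
}}

```text
time: 11.6
tool_pos: [0.6654, 0.1113, 0.1761]
ee_rot: [-3.138, -0.001, 1.562]
wrist_force: [-14.9, -0.5, 13.1]
width: 0.0092
```

Emit:
{"name": "arm_command", "arguments": {
  "series": [
    [0, 0, -0.5, -0.2, 0, 0, 0],
    [0.4, 0, 0, 0, 0, 0, 0],
    [0.4, 0, 0, 0, 0, 0, 0],
    [0.4, 0, 0, 0, 0, 0, 0],
    [0.4, 0, 0, -2, 0, 0, 0],
    [0.4, 0, 0, -3, 0, 0, 0],
    [0.4, 0, -4, -1, 0, 0, 0],
    [0.5, -3, -4, 0, 0, 0, 0],
    [0.5, -3, -4, 0, 0, 0, 0],
    [0.5, -3, -4, 0, 0, 0, 0],
    [0.5, -3, -4, 0, 0, 0, 0],
    [0.5, -3, 0, 0, 0, 0, 0],
    [0.5, 0, 0, 0, 0, 0, 0],
    [0.5, 0, 0, 0, 0, 0, 0]
  ]
}}

```text
time: 13.0
tool_pos: [0.4632, -0.0375, 0.2334]
ee_rot: [3.137, -0.001, 1.559]
wrist_force: [-0.8, -0.1, -0.0]
width: 0.0469
```

Run:
```python
from h import *
s=eyes.snapshot("scene"); cv2.imwrite("pics/scene1.png",s)
t=eyes.snapshot("top"); cv2.imwrite("pics/top1.png",t)
a=cv2.resize(s[140:330,200:400],None,fx=3,fy=3,interpolation=cv2.INTER_CUBIC)
b=cv2.resize(t[100:290,190:390],(600,570),interpolation=cv2.INTER_CUBIC)
cv2.imwrite("pics/s1.png",cv2.resize(s[160:310,250:390],None,fx=4,fy=4,interpolation=cv2.INTER_CUBIC)); cv2.imwrite("pics/t1.png",b)
r=tool(PIN[2],.55); g=place(PIN,[-.022,0,.008])[0]; tcp=g+r.apply([0,0,.006]); print(tcp)
c=plan(tcp-r.apply([0,0,.08]),r,"above pin"); plan(tcp,r,"at",c)
h=place(STAND,[[-.0,-.05,.108],[0.03,-.05,.108]]); print(proj("scene",h))
```

```text
[ 0.43565076 -0.16315696  0.00288485]
above pin turn [-0.437  0.423  1.557] then shift cm [-14.    12.76  10.45] len 21.6
at turn [0. 0. 0.] then shift cm [0. 0. 8.] len 8.0
[[308.61852508 248.48556501]
 [302.87218151 259.01738846]]
```

View pics/s1.png

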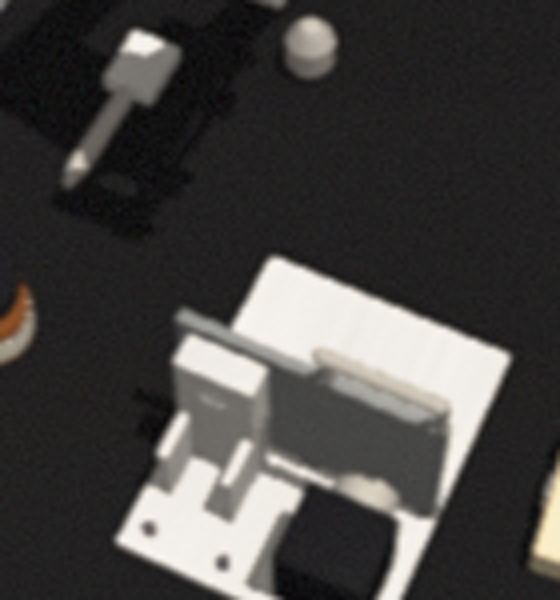

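View pics/t1.png

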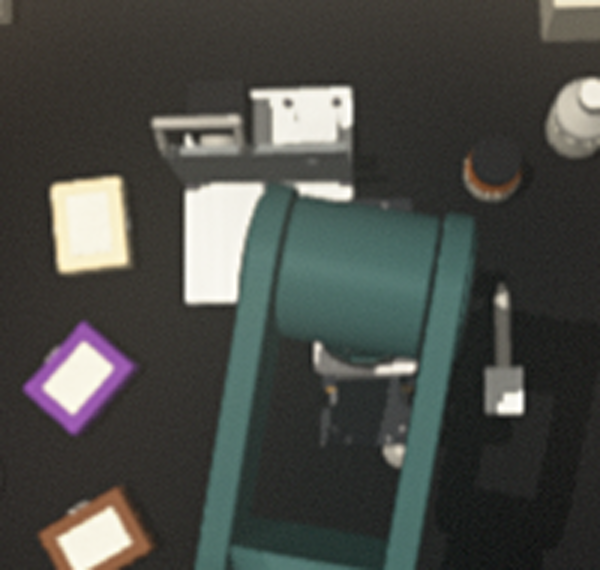

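The box lies flat on the bench (90,225 in the top crop) and the panel is upright against the post. The post hole shows at scene px (302.6,260.1), against a predicted (302.9,259.0), so the stand fit holds. Now the pin.

Emit:
{"name": "arm_command", "arguments": {
  "series": [
    [0.6, 0, 0, 0, 0, 0, 0.1455],
    [0.6, 0, 0, 0, 0, 0, 0.1455],
    [0.6, 0, 0, 0, 0, 0, 0.1455],
    [0.6, 0, 0, 0, 0, 0, 0.1455],
    [0.6, 0, 0, 0, 0, 0, 0.1455],
    [0.6, 0, 0, 0, 0, 0, 0.1455],
    [0.6, 0, 0, 0, 0, 0, 0.1455],
    [0.6, 0, 0, 0, 0, 0, 0.1455],
    [0.6, 0, 0, 0, 0, 0, 0.1455],
    [0.6, 0, 0, 0, 0, 0, 0.1455],
    [0.6, 0, 0, 0, 0, 0, 0.1455],
    [0.6, 0, 0, 0, 0, 0.1375, 0],
    [0.6, 0, 0, 0, 0, 0.1375, 0],
    [0.6, 0, 0, 0, 0, 0.1375, 0],
    [0.6, 0, 0, 0, 0, 0.1375, 0],
    [0.6, 0, 0, 0, 0, 0, 0],
    [0.6, 0, 0, 0, 0, 0, 0]
  ]
}}

```text
time: 14.8
tool_pos: [0.4631, -0.0366, 0.2338]
ee_rot: [-3.141, -0.553, -0.039]
wrist_force: [0.8, -0.5, -0.7]
width: 0.0564
```

Run:
```python
from h import *
o=sensors.get_obs();print(o["joint_positions"].round(2))
r=tool(PIN[2],.55); g=place(PIN,[-.022,0,.008])[0]; tcp=g+r.apply([0,0,.006])
c=plan(tcp-r.apply([0,0,.07]),r,"above pin"); plan(tcp,r,"at",c)
```

```text
[-0.31 -0.55  1.93  0.15  1.23  1.29]
above pin turn [-0.001 -0.003  0.   ] then shift cm [-13.99  12.76  11.52] len 22.2
at turn [0. 0. 0.] then shift cm [0. 0. 7.] len 7.0
```

Run:
```python
from h import *
r=tool(PIN[2],.3); tcp=place(PIN,[-.022,0,.0055])[0]
c=plan(tcp-r.apply([0,0,.07]),r,"above pin"); plan(tcp,r,"at",c)
```

```text
above pin turn [-0.001 -0.253  0.   ] then shift cm [-9.19 12.76 14.06] len 21.1
at turn [0. 0. 0.] then shift cm [-0.  0.  7.] len 7.0
```

Emit:
{"name": "arm_command", "arguments": {
  "series": [
    [0.6, 0, 0, 0, 0, -0.127, 0],
    [0.6, 0, 0, 0, 0, -0.126, 0],
    [0.6, -2.3, 3.19, 3.4, 0, 0, 0],
    [0.6, -2.3, 3.19, 3.4, 0, 0, 0],
    [0.6, -2.3, 3.19, 3.4, 0, 0, 0],
    [0.6, -2.29, 3.19, 3.4, 0, 0, 0],
    [0.6, 0, 0, 0, 0, 0, 0],
    [0.6, 0, 0, 0, 0, 0, 0],
    [0.6, 0, 0, 0, 0, 0, 0]
  ]
}}

```text
time: 15.7
tool_pos: [0.4153, -0.1586, 0.0849]
ee_rot: [3.141, -0.304, -0.038]
wrist_force: [-0.2, -0.3, 0.9]
width: 0.0564
```

Run:
```python
from h import *
r=tool(PIN[2],.3); tcp=place(PIN,[-.022,0,.0055])[0]
plan(tcp,r,"at")
```

```text
at turn [ 0.001 -0.004  0.001] then shift cm [-0.68  0.38  8.1 ] len 8.1
```

Emit:
{"name": "arm_command", "arguments": {
  "series": [
    [0.6, -0.68, 0.38, 1.5, 0, -0.004, 0],
    [0.6, 0, 0, 2, 0, 0, 0],
    [0.6, 0, 0, 2, 0, 0, 0],
    [0.6, 0, 0, 1.5, 0, 0, 0],
    [0.6, 0, 0, 0.7, 0, 0, 0],
    [0.6, 0, 0, 0, 0, 0, 0],
    [0.6, 0, 0, 0, 0, 0, 0]
  ]
}}

```text
time: 16.4
tool_pos: [0.4299, -0.1625, 0.0082]
ee_rot: [3.141, -0.299, -0.038]
wrist_force: [0.7, 0.1, -0.2]
width: 0.056
```

Run:
```python
from h import *
r=tool(PIN[2],.3); tcp=place(PIN,[-.022,0,.0055])[0]
plan(tcp,r,"at"); print(sensors.get_obs()["tool_pos"])
```

```text
at turn [0.    0.001 0.001] then shift cm [0.17 0.05 0.33] len 0.4
[ 0.42988647 -0.16246125  0.00818604]
```

Move down the rest of the way, then close.

Emit:
{"name": "arm_command", "arguments": {
  "series": [
    [0.6, 0.17, 0.05, 0.3, 0, 0, 0],
    [0.6, 0, 0, 0, 0, 0, 0],
    [0.2, 0, 0, 0, 0, 0, 0],
    [0.2, 0, 0, 0, 0, 0, 0],
    [0.2, 0, 0, 0, 0, 0, 0],
    [0.2, 0, 0, 0, 0, 0, 0],
    [0.2, 0, 0, 0, 0, 0, 0]
  ]
}}

```text
time: 17.1
tool_pos: [0.431, -0.1631, 0.0043]
ee_rot: [-3.142, -0.297, -0.04]
wrist_force: [-0.4, -0.5, 1.0]
width: 0.0353
```

```bash
cat >> h.py <<'E'
def pinpose(xs,dy=0,dz=0): # TCP so that the shoulder is at stand x=xs on the hole axis
    p=place(STAND,[xs-.0235,-.05+dy,.1053+dz])[0]; return p,tool(STAND[2],.298)
E
python3 - <<'E'
from h import *
o=sensors.get_obs(); cur=(o["tool_pos"],Ro.from_euler("xyz",o["ee_rot"]))
c=plan(cur[0]+[0,0,.101],cur[1],"up"); plan(*pinpose(-.12),"pre",c)
E
```

```text
up turn [0. 0. 0.] then shift cm [ 2.96 -0.   -9.66] len 10.1
pre turn [ 0.009  0.001 -0.029] then shift cm [  6.93 -18.12   2.13] len 19.5
```

Emit:
{"name": "arm_command", "arguments": {
  "series": [
    [0.2, 0.3, 0, -0.97, 0, 0, 0],
    [0.2, 0.66, 0, -2.17, 0, 0, 0],
    [0.2, 0.66, 0, -2.17, 0, 0, 0],
    [0.2, 0.66, 0, -2.17, 0, 0, 0],
    [0.2, 0.66, 0, -2.17, 0, 0, 0],
    [0.2, 0, 0, 0, 0.009, 0, -0.029],
    [0.2, 0.7, -2, 0.2, 0, 0, 0],
    [0.2, 0.8, -2, 0.24, 0, 0, 0],
    [0.2, 0.8, -2, 0.24, 0, 0, 0],
    [0.2, 0.8, -2, 0.24, 0, 0, 0],
    [0.2, 0.8, -2, 0.24, 0, 0, 0],
    [0.2, 0.8, -2, 0.24, 0, 0, 0],
    [0.2, 0.8, -2, 0.24, 0, 0, 0],
    [0.2, 0.8, -2, 0.24, 0, 0, 0],
    [0.2, 0.6, -2, 0.24, 0, 0, 0],
    [0.2, 0, 0, 0, 0, 0, 0],
    [0.2, 0, 0, 0, 0, 0, 0],
    [0.2, 0, 0, 0, 0, 0, 0]
  ]
}}

```text
time: 18.9
tool_pos: [0.5044, 0.0157, 0.1051]
ee_rot: [-3.141, -0.297, -0.01]
wrist_force: [-0.2, -0.7, -1.8]
width: 0.0358
```

Run:
```python
from h import *
s=eyes.snapshot("scene"); t=eyes.snapshot("top")
o=sensors.get_obs(); print(o["tool_pos"],o["ee_rot"])
plan(*pinpose(-.12),"pre")
R=Ro.from_euler("xyz",o["ee_rot"]); off=lambda x:o["tool_pos"]+place([0,0,STAND[2]],[x,0,.0027])[0]
tip,sh=off(.0235+.085),off(.0235); print("tip",tip,proj("scene",tip),proj("top",tip),"sh",proj("scene",sh),proj("top",sh))
a=cv2.resize(s[190:270,260:360],(800,640),interpolation=cv2.INTER_CUBIC)[:600]; 
b=cv2.resize(t[140:215,250:350],(800,600),interpolation=cv2.INTER_CUBIC)
cv2.imwrite("pics/s2.png",a); cv2.imwrite("pics/t2.png",b)
```

```text
[0.5044937  0.01550252 0.10517309] [-3.14117984 -0.29690061 -0.01080893]
pre turn [-0.     0.001 -0.001] then shift cm [ 0.07 -0.18  0.01] len 0.2
tip [0.61298849 0.01443923 0.10787309] [[314.59317949 236.01530504]] [[294.45399196 165.200181  ]] sh [[329.71101028 208.36200741]] [[294.78231675 195.10414596]]
```

View pics/s2.png

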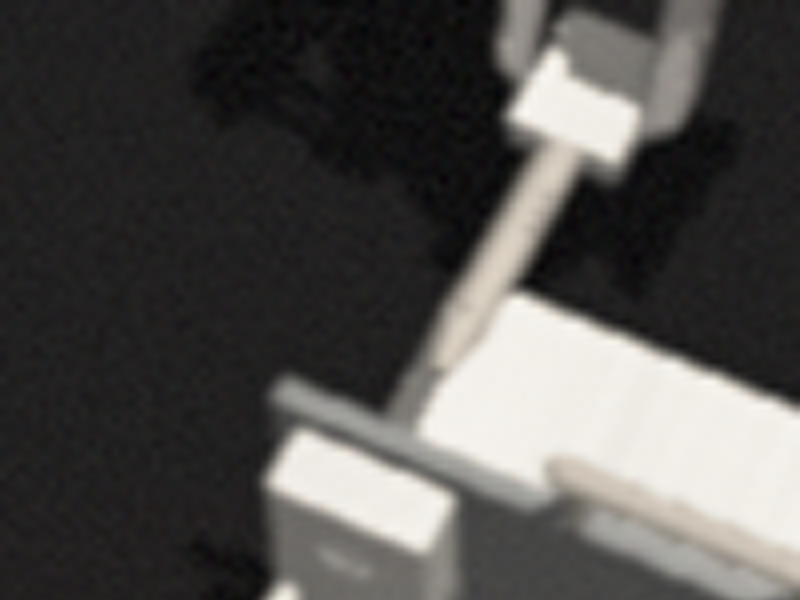

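The scene crop shows the pin level in the grip. Its shoulder is at (558,155) and the tip at (440,370), against a predicted (441,372), so it hasn't slipped. I'll insert it in small steps, watching the force.

Emit:
{"name": "arm_command", "arguments": {
  "series": [
    [0.2, 0.07, -0.18, 0, 0, 0, 0],
    [0.2, 0.956, 0, 0.293, 0, 0, 0],
    [0.2, 0.956, 0, 0.293, 0, 0, 0],
    [0.2, 0.956, 0, 0.293, 0, 0, 0],
    [0.2, 0, 0, 0, 0, 0, 0],
    [0.2, 0, 0, 0, 0, 0, 0]
  ]
}}

```text
time: 19.6
tool_pos: [0.5356, 0.0179, 0.1049]
ee_rot: [-3.141, -0.296, -0.009]
wrist_force: [-0.7, 0.4, -0.9]
width: 0.0353
```

Run:
```python
from h import *
plan(*pinpose(-.09),"now"); plan(*pinpose(-.06),"next")
```

```text
now turn [-0.001  0.002  0.   ] then shift cm [-0.02  0.08 -0.05] len 0.1
next turn [-0.001  0.002  0.   ] then shift cm [2.84 0.08 0.83] len 3.0
```

Emit:
{"name": "arm_command", "arguments": {
  "series": [
    [0.2, 0.478, 0.06, 0.1, 0, 0, 0],
    [0.2, 0.478, 0, 0.147, 0, 0, 0],
    [0.2, 0.478, 0, 0.147, 0, 0, 0],
    [0.2, 0.478, 0, 0.147, 0, 0, 0],
    [0.2, 0.478, 0, 0.147, 0, 0, 0],
    [0.2, 0.478, 0, 0.147, 0, 0, 0],
    [0.2, 0, 0, 0, 0, 0, 0],
    [0.2, 0, 0, 0, 0, 0, 0]
  ]
}}

```text
time: 20.4
tool_pos: [0.5653, 0.017, 0.1056]
ee_rot: [-3.141, -0.297, -0.009]
wrist_force: [-0.2, -0.2, -0.8]
width: 0.0357
```

Run:
```python
from h import *
plan(*pinpose(-.06),"now"); print(sensors.get_obs()["wrist_force"],sensors.get_obs()["wrist_torque"])
```

```text
now turn [-0.001  0.001  0.   ] then shift cm [-0.01  0.03  0.02] len 0.0
[-0.21937024 -0.16961688 -0.78748086] [ 0.03532499  0.2479747  -0.06337962]
```

Emit:
{"name": "arm_command", "arguments": {
  "series": [
    [0.2, 0.478, 0.03, 0.147, 0, 0, 0],
    [0.2, 0.478, 0, 0.147, 0, 0, 0],
    [0.2, 0.478, 0, 0.147, 0, 0, 0],
    [0.2, 0.478, 0, 0.147, 0, 0, 0],
    [0.2, 0.478, 0, 0.147, 0, 0, 0],
    [0.2, 0.478, 0, 0.147, 0, 0, 0],
    [0.2, 0, 0, 0, 0, 0, 0],
    [0.2, 0, 0, 0, 0, 0, 0]
  ]
}}

```text
time: 21.2
tool_pos: [0.5953, 0.0164, 0.1055]
ee_rot: [-3.141, -0.296, -0.01]
wrist_force: [-0.7, 0.7, -1.6]
width: 0.0357
```

Emit:
{"name": "arm_command", "arguments": {
  "series": [
    [0.2, 0.478, 0, 0.147, 0, 0, 0],
    [0.2, 0.478, 0, 0.147, 0, 0, 0],
    [0.2, 0.478, 0, 0.147, 0, 0, 0],
    [0.2, 0.478, 0, 0.147, 0, 0, 0],
    [0.2, 0.287, 0, 0.088, 0, 0, 0],
    [0.2, 0, 0, 0, 0, 0, 0],
    [0.2, 0, 0, 0, 0, 0, 0]
  ]
}}

```text
time: 21.9
tool_pos: [0.6182, 0.0162, 0.1055]
ee_rot: [-3.141, -0.297, -0.01]
wrist_force: [-0.4, -0.7, -1.0]
width: 0.0356
```

Run:
```python
from h import *
plan(*pinpose(0),"now"); print(sensors.get_obs()["wrist_force"],sensors.get_obs()["wrist_torque"])
```

```text
now turn [-0.001  0.001  0.   ] then shift cm [ 0.66 -0.    0.22] len 0.7
[-0.36431853 -0.67134734 -1.03864017] [0.00934248 0.20697296 0.0128939 ]
```

Emit:
{"name": "arm_command", "arguments": {
  "series": [
    [0.2, 0.287, 0, 0.09, 0, 0, 0],
    [0.2, 0.287, 0, 0.09, 0, 0, 0],
    [0.2, 0.1, 0, 0.03, 0, 0, 0],
    [0.2, 0.1, 0, 0.03, 0, 0, 0],
    [0.2, 0.1, 0, 0.03, 0, 0, 0],
    [0.2, 0, 0, 0, 0, 0, 0],
    [0.2, 0, 0, 0, 0, 0, 0]
  ]
}}

```text
time: 22.6
tool_pos: [0.6251, 0.0161, 0.1054]
ee_rot: [-3.141, -0.292, -0.009]
wrist_force: [-9.8, -0.3, 5.0]
width: 0.0354
```

Emit:
{"name": "arm_command", "arguments": {
  "series": [
    [0.2, 0.15, 0, 0.045, 0, 0, 0],
    [0.2, 0.1, 0, 0.03, 0, 0, 0],
    [0.2, 0, 0, 0, 0, 0, 0],
    [0.2, 0, 0, 0, 0, 0, 0]
  ]
}}

```text
time: 23.0
tool_pos: [0.6253, 0.016, 0.1043]
ee_rot: [3.142, -0.286, -0.009]
wrist_force: [-14.0, -0.9, 6.5]
width: 0.0354
```

Emit:
{"name": "arm_command", "arguments": {
  "series": [
    [0.2, -0.24, 0, -0.07, 0, 0, 0],
    [0.2, 0, 0, 0, 0, 0, 0],
    [0.65, 0, 0, 0, 0, 0, 0],
    [0.65, 0, 0, 0, 0, 0, 0],
    [0.65, 0, 0, 0, 0, 0, 0],
    [0.65, 0, 0, -1, 0, 0, 0],
    [0.65, 0, 0, -2, 0, 0, 0],
    [0.65, 0, 0, -3, 0, 0, 0],
    [0.65, -3, 0, -3, 0, 0, 0],
    [0.65, -4, 0, -1, 0, 0, 0],
    [0.65, -4, 0, -1, 0, 0, 0],
    [0.65, -4, 0, -1, 0, 0, 0],
    [0.65, -4, 0, -1, 0, 0, 0],
    [0.65, 0, 0, 0, 0, 0, 0],
    [0.65, 0, 0, 0, 0, 0, 0]
  ]
}}

```text
time: 24.5
tool_pos: [0.4082, 0.0181, 0.1759]
ee_rot: [-3.141, -0.301, -0.01]
wrist_force: [0.1, 0.6, -0.2]
width: 0.0609
```

Run:
```python
from h import *
s=eyes.snapshot("scene"); t=eyes.snapshot("top")
a=cv2.resize(s[150:320,230:430],None,fx=4,fy=4,interpolation=cv2.INTER_CUBIC)[:600]
b=cv2.resize(t[60:310,160:480],None,fx=2.4,fy=2.4,interpolation=cv2.INTER_CUBIC)
cv2.imwrite("pics/s3.png",a); cv2.imwrite("pics/t3.png",b)
print("shoulder/tip",proj("scene",place(STAND,[[0,-.05,.108],[-.045,-.05,.115],[.085,-.05,.108]])))
```

```text
shoulder/tip [[308.61852508 248.48556501]
 [316.96129542 231.79301575]
 [291.95541151 279.02694265]]
```

View pics/s3.png

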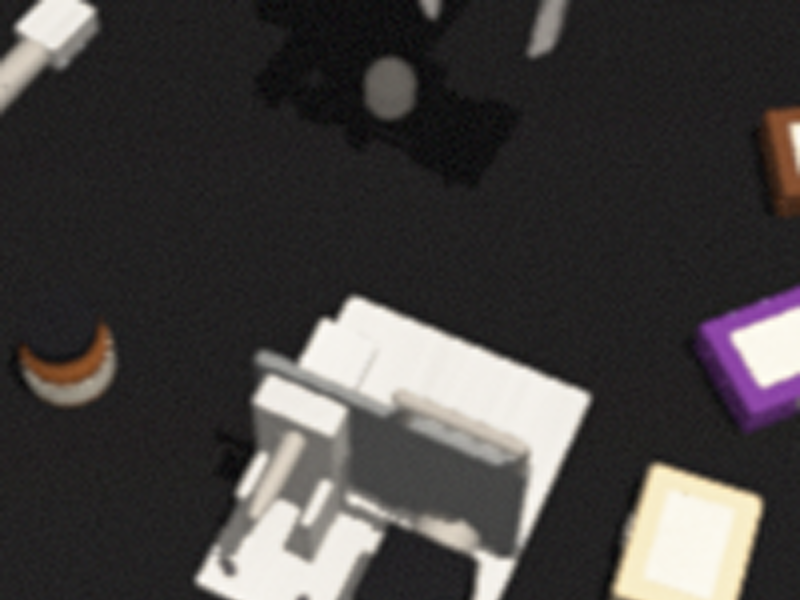

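View pics/t3.png

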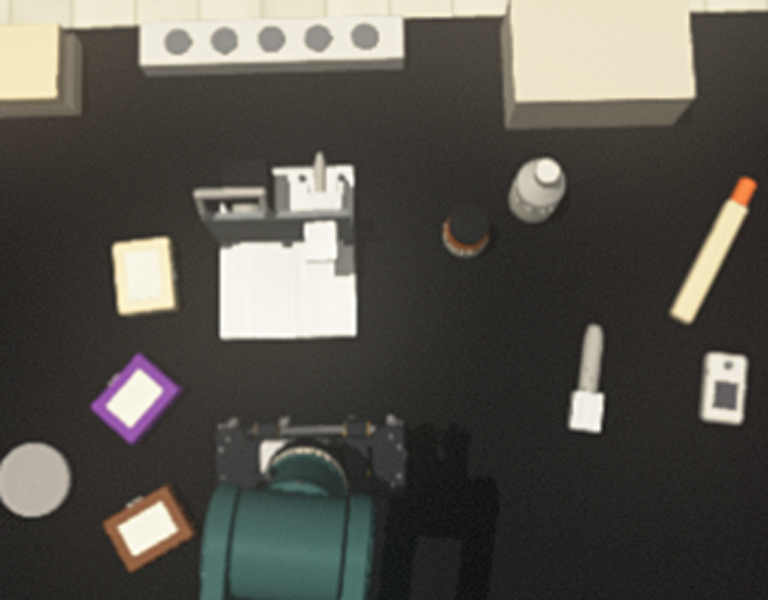

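The scene crop shows the pin through panel and post, and everything else looks undisturbed. In the top crop the handle's rear edge is at (322,262) and the tip at (320,154). I'll compare those with a fully seated pin.

Run:
```python
from h import *
for g in(0,.003,.006):
  P=place(STAND,[[-.045-g,-.05,.115],[.085-g,-.05,.108]])
  print(g,((proj("top",P)-[160,60]+.5)*2.4-.5).round(1).tolist(),((proj("scene",P)-[230,150]+.5)*4-.5).round(1).tolist())
o=sensors.get_obs();print(o["time"],o["wrist_force"])
```

```text
0 [[321.5, 259.7], [320.8, 153.7]] [[349.3, 328.7], [249.3, 517.6]]
0.003 [[321.6, 262.2], [320.8, 156.2]] [[351.5, 324.7], [251.8, 513.1]]
0.006 [[321.6, 264.8], [320.9, 158.6]] [[353.7, 320.6], [254.2, 508.7]]
24.6 [ 0.38901024 -0.0924987   0.3845144 ]
```

The readings allow a gap of 0–3 mm, so I'll push the handle's rear face with shut fingers to make sure it's home.

Run:
```python
from h import *
r=tool(STAND[2],.3); o=sensors.get_obs(); cur=o["tool_pos"]
c=plan([cur[0],place(STAND,[-.07,-.05,.1])[0][1],.106],r,"a"); plan(place(STAND,[-.066,-.05,.106])[0],r,"b",c)
```

```text
a turn [-0.001  0.001  0.   ] then shift cm [-2.05  0.14  6.63] len 6.9
b turn [0. 0. 0.] then shift cm [16.6  -0.17  5.14] len 17.4
```

Emit:
{"name": "arm_command", "arguments": {
  "series": [
    [0, -0.7, 0.05, 2.2, 0, 0, 0],
    [0, -0.7, 0.05, 2.2, 0, 0, 0],
    [0, -0.65, 0.04, 2.2, 0, 0, 0],
    [0, 2.4, -0.03, 0.74, 0, 0, 0],
    [0, 2.4, -0.03, 0.74, 0, 0, 0],
    [0, 2.4, -0.03, 0.74, 0, 0, 0],
    [0, 2.4, -0.03, 0.74, 0, 0, 0],
    [0, 2.4, -0.03, 0.74, 0, 0, 0],
    [0, 2.4, -0.03, 0.74, 0, 0, 0],
    [0, 1.2, 0, 0.37, 0, 0, 0],
    [0, 0, 0, 0, 0, 0, 0],
    [0, 0, 0, 0, 0, 0, 0]
  ]
}}

```text
time: 25.8
tool_pos: [0.5704, 0.0171, 0.104]
ee_rot: [-3.141, -0.295, -0.009]
wrist_force: [-1.1, 0.5, 0.4]
width: 0.0005
```

Emit:
{"name": "arm_command", "arguments": {
  "series": [
    [0, 1.0, 0, 0.16, 0, 0, 0],
    [0, 0.9, 0, 0.28, 0, 0, 0],
    [0, 0.19, 0, 0.06, 0, 0, 0],
    [0, 0.19, 0, 0.06, 0, 0, 0],
    [0, 0.1, 0, 0.03, 0, 0, 0],
    [0, 0, 0, 0, 0, 0, 0],
    [0, 0, 0, 0, 0, 0, 0]
  ]
}}

```text
time: 26.5
tool_pos: [0.5949, 0.0169, 0.106]
ee_rot: [-3.141, -0.296, -0.009]
wrist_force: [-0.9, 0.0, -0.4]
width: 0.0002
```

Emit:
{"name": "arm_command", "arguments": {
  "series": [
    [0, 0.2, 0, 0.06, 0, 0, 0],
    [0, 0.2, 0, 0.06, 0, 0, 0],
    [0, 0, 0, 0, 0, 0, 0],
    [0, 0, 0, 0, 0, 0, 0]
  ]
}}

```text
time: 26.9
tool_pos: [0.5951, 0.0168, 0.1034]
ee_rot: [-3.141, -0.286, -0.009]
wrist_force: [-10.2, -0.7, 1.8]
width: 0.0004
```

Emit:
{"name": "arm_command", "arguments": {
  "series": [
    [0, 0.2, 0, -0.02, 0, 0, 0],
    [0, 0.2, 0, 0.02, 0, 0, 0],
    [0, 0, 0, 0, 0, 0, 0],
    [0, 0, 0, 0, 0, 0, 0]
  ]
}}

```text
time: 27.3
tool_pos: [0.5952, 0.0167, 0.1021]
ee_rot: [-3.141, -0.277, -0.009]
wrist_force: [-16.7, -0.9, 2.8]
width: 0.0005
```

It doesn't move under 17 N, so the pin is home. I'll retract and take a final look.

Emit:
{"name": "arm_command", "arguments": {
  "series": [
    [0, -1, 0, -0.3, 0, 0, 0],
    [0, -3, 0, -1, 0, 0, 0],
    [0, -4, 0, -2, 0, 0, 0],
    [0, -4, 0, -2, 0, 0, 0],
    [0, -4, 0, -2, 0, 0, 0],
    [0, 0, 0, 0, 0, 0, 0],
    [0, 0, 0, 0, 0, 0, 0]
  ]
}}

```text
time: 28.0
tool_pos: [0.4296, 0.0183, 0.132]
ee_rot: [-3.141, -0.302, -0.01]
wrist_force: [0.2, -0.0, -0.7]
width: 0.0003
```

Run:
```python
from h import *
s=eyes.snapshot("scene"); t=eyes.snapshot("top")
a=cv2.resize(s[200:300,270:350],(480,600),interpolation=cv2.INTER_CUBIC)
b=cv2.resize(t[110:190,270:310],(300,600),interpolation=cv2.INTER_CUBIC)
cv2.imwrite("pics/f.png",np.hstack([a,b]))
P=place(STAND,[[-.045,-.05,.115],[.085,-.05,.108],[0,-.032,.115],[0,-.068,.115]])
print(((proj("scene",P)-[270,200]+.5)*6-.5).round(),((proj("top",P)-[270,110]+.5)*7.5-.5+[480,0]).round())
```

```text
[[284. 193.]
 [134. 477.]
 [275. 304.]
 [193. 267.]] [[661. 438.]
 [659. 106.]
 [612. 321.]
 [708. 319.]]
```

View pics/f.png

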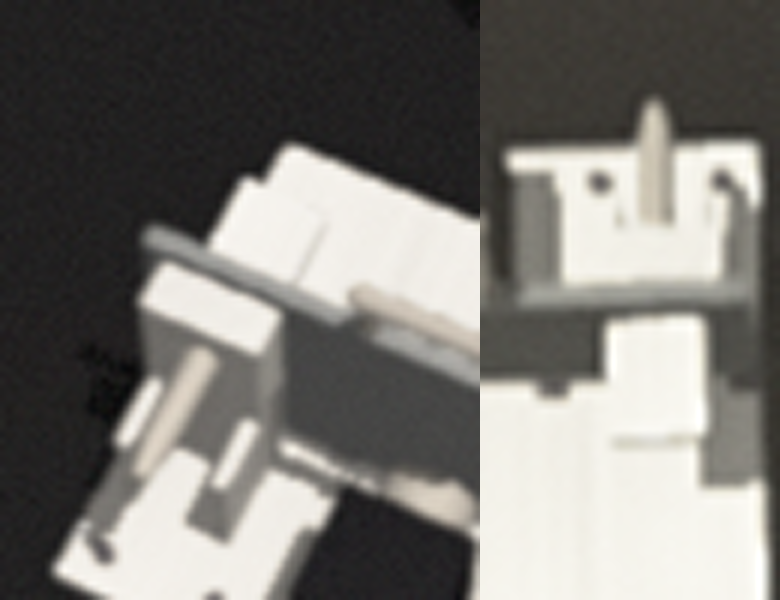

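In the final crop the handle spans rows 318–438, against 320–438 predicted for a seated pin, and the tip sticks out behind the post. The robot is clear of everything, so I'm handing in.

```bash
python3 -c "
from bench import job; print(job.close_job())"
```

```text
the job is handed in; nothing more can be done
None
```

The job is done and handed in at about 28 s of the 72 s allowed.

- **Slide box:** I gripped it and moved it sideways off the panel, held level about 2 mm above it, then set it on the bench to the stand's left. The top view shows it lying flat there, clear of the stand.
- **Panel:** I swung it up by the bar until it stopped. At 15 N it did not move further, and the bar was within about 1 mm of where the raised bar should be in x.
- **Pin:** I put the thinner pin in from the panel's side. The shoulder met the panel within 1 mm of the expected point.
- **Seating check:** after I let go, the pictures allowed a gap of 0–3 mm. I pushed the handle's rear face with shut fingers, and it did not move at 17 N. In the final picture the handle's edges were within 2 pixels (under 1 mm) of a seated pin.
- **Disagreements:** in the last top view the tip read about 8 enlarged pixels (roughly 1 px, 2–3 mm) beyond the prediction. The bar's height read about 3 mm high during the swing. I took both as reading or grip error.
- **Everything else:** the other objects looked undisturbed in the pictures; I did not measure their positions.

I viewed 10 pictures.

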